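# Drag the marble board out from under the toaster oven and stand the ramekin on it

## Robot

A 6-joint arm with a two-finger parallel gripper is mounted at the origin on the work surface. World frame = base frame: x ahead of the robot, y to its left, z up, the work surface at z = 0. Lengths are in m, angles in rad, forces in N, time in s.
With the tool pointing down it reaches from about 0.25 to 0.775 m from the base axis. Payload 4 kg.
Tool frame: the origin (TCP) lies midway between the tips of the shut fingers; the grasp point (between the pads) lies 19 mm behind it; z points along the fingers, y is the direction in which the jaws open and shut (so a half turn about z gives the same grasp; the last joint's range is limited). The gripper opens to 85 mm and grips with 20 to 120 N. Pads are 22 mm wide; open, the fingers measure 114 mm over their backs; the gripper's body (76 mm by 85 mm) begins 54 mm behind the grasp point. The pads swing forward as they close: fully open they stand 13 mm farther back than shut.
Start: joints at [-0.103, 0.087, 1.371, -0, 1.684, -0.103], TCP at [0.55, -0, 0.231] pointing down, gripper open.
Joint ranges: [-3.1, 3.1], [-0.76, 2.03], [0.27, 2.55], [-1.08, 4.22], [0.17, 2.65], [-2.57, 2.57]. Speed limits (rad/s): [2.79, 2.79, 3.14, 3.14, 3.14, 3.14].

## Interface

Orientations are given as a unit quaternion [x, y, z, w].
In Python, from station import ctrl gives the robot as it stands. Calls block until the motion is done:
- ctrl.move_to(position, orientation): joint-space move of the TCP to a pose.
- ctrl.line_to(position, frame=None, rate=0.15, max_force=None): straight line of the TCP; frame=None keeps the orientation; rate is the mean speed in m/s. With max_force (N) it stops when the force on the tool has changed by that much, and returns True; else False.
- ctrl.movej(angles): joint-space move.
- ctrl.set_gripper(opening): opening from 0.0 (shut) to 1.0 (fully open); the grip force is fixed at half the most; returns when the fingers have stopped.
- ctrl.pause(seconds).
- ctrl.solve_ik(position, orientation): joint angles nearest the present ones, or None.
- ctrl.get_image(name): name is "scene" or "side" or "wrist"; returns a dict with "img" (384x512x3 uint8, red, green, blue), "vertical_fov" (degrees; the focal length in pixels is half the picture's height over the tangent of half this angle, whatever the lens; pixels are square), "cx", "cy" (the principal point, pixels), "rvec" (rotation vector, rad) and "tvec" (3), from world to camera coordinates, as OpenCV has them. Camera axes: x right, y down, z forward; pixel columns grow to the right and rows downward; lengths in m; the calibration is good to about 2 mm. A picture is of the moment at which its call begins. There is no depth.
A pose or a line that the arm cannot do raises ctrl.IKError and nothing moves.
- ctrl.finish_job(): hands the job in, once; it reports no verdict.
Trained networks look in a picture, given as the dict that the camera call returned (one of the last four; its "shot" number tells which), for a name from the list of things; names that differ only in an ending like _2 or _b are one class to them, and where a whole thing is asked for, a point or a joint stands for the part that bears it (a point fixed in the world has none). Each returns a list of dicts, best first, with "conf" (0 to 1); they miss things now and then, are a little off and sometimes report something else, mostly with a low value. They report only what shows in the picture. A call takes as long as a camera call. They do not tell look-alikes from the thing itself.
- ctrl.boxes_of(target, picture): "centre" ([x, y, z] in m, in world coordinates, good to about 4 mm: the middle of the surface that is visible of it).
- ctrl.spot_point(target, picture): "centre" ([x, y, z] in m, in world coordinates, good to about 4 mm: a listed point, or the origin of a listed thing).
Readings, each from a call of its own:
- ctrl.read_time_s(): time.
- ctrl.read_q(): joint angles.
- ctrl.read_qvel(): joint speeds.
- ctrl.read_joint_torque(): joint torques, N m.
- ctrl.read_eef_pos(): TCP position.
- ctrl.read_eef_rot(): TCP orientation.
- ctrl.read_ft_force(): force on the tool from outside, world axes, zero at the start.
- ctrl.read_torque(): the same for the moment, N m.
- ctrl.read_gripper_width(): opening from 0.0 (shut) to 1.0 (fully open).
Only numpy, scipy, OpenCV 4.12 (cv2) and the standard library are available. Lean on these libraries where they do the work, as an engineer would, in place of code of your own. Each camera call takes 0.05 s, during which the arm holds its last target. There are 200 camera calls.

## Task

The white marble serving board is stowed under the toaster oven with only its near end showing: press your fingertips down on that end, hard enough to hold but gently, because thin marble cracks, and drag the board straight out, down off the oven's dark mat, until all of it lies on the bare counter. Let go of it, then pick up the pale green ramekin and set it down gently, upright, in the middle of the board. Leave the oven and everything else on the counter as they stand.

Things in the scene. Friction and masses are not known exactly. Their poses are not given: they have to be found in the camera images.
- oven: compact steel toaster oven, fixed: 260 mm deep (its x axis), 370 wide (y), top 225 above the counter, underside 24 above it. Origin: on the counter under its middle. Its front faces its -x axis, at x = -130 mm; door handle and latch (80 to 180 mm up, y = -40 to -100) stand out 33 mm more, the knobs 16. Stands at the robot's right, front to the left, on a dark mat
- oven_front (a point): on the counter under the middle of the oven's front; axes as the oven's. The mat under oven and board is 4 mm thick; going out (-x), its front edge starts to slope down 98 mm before this point and meets the bare counter at 122 mm. The board's feet step down there, first the near two, then the far two, so the height of its top falls on the way and the fingers must follow it
- marble: white marble serving board, loose: 150 mm square, 8 thick, on four domed nylon feet 5 mm high, so its flat top is 13 mm above what it stands on: first the mat, in the end the counter; 0.42 to 0.6 kg. Origin: under its middle, level with the feet. Its -x end shows 92 to 105 mm out of the oven's front, and it comes out along -x. More than 20 N of fingertip force may crack it
- marble_top (a point): centre of the board's top face; axes as the board's. Press between the feet, which lie 60 mm fore and aft of this and 60 mm to either side, or the board may tip
- marble_front (a point): middle of the top edge of the board's near (-x) end, 75 mm from marble_top. The feet glide on counter and mat with a friction coefficient of about 0.18 to 0.26; fingertips grip the honed marble several times better, but pressed under some 5 N or jerked along they slip over it. A steady 8 to 10 N and slow, even motion serve well
- marble_near_a (a point): top corner of the board's near (-x) end on its +y side, 75 mm and 75 mm from marble_top; the far corners lie 150 mm behind the near ones along the board's x axis
- marble_near_b (a point): top corner of the board's near (-x) end on its -y side
- ramekin: pale green ceramic ramekin, loose, round, straight sided and fluted: 66 mm outer diameter, 42 mm high, walls 4 mm, open upward, 0.1 to 0.2 kg. Origin: centre of its underside; z up
- loaf_pan: aluminium mini loaf pan, 150 x 85 x 45 mm, long along its x axis; origin under its middle. Bystander, to be left where it stands.
- jar: clear glass jar with a steel lid, closed, 80 mm across, 122 mm high; origin under its middle. Bystander, to be left where it stands.
- scoop: matte black plastic scoop, 170 mm long (its x axis, handle to -x), 50 mm wide, 32 mm high; origin on the counter near its middle. Bystander, to be left where it stands.
- mug: white mug, 80 mm across, 92 mm high, handle on its +y side reaching 77 mm from the axis; origin under its middle. Bystander, to be left where it stands.
- mill: dark wooden pepper mill, 54 mm across, 150 mm high; origin under its middle. Bystander, to be left where it stands.
- tin: food tin with a plain red label, 74 mm across, 108 mm high; origin under its middle. Bystander, to be left where it stands.
- oil: green glass oil bottle with a black cap, 60 mm across, 200 mm high; origin under its middle. Bystander, to be left where it stands.
Not all that is in view belongs to the job. What is meant by the ramekin is not blue, and is the larger of those in its own colour. Leave any orange look-alike of the marble alone.

How it is judged:
On the way, in this order (a step that is already met when the one before it is completed fails the run):
1. the fingertips press on the marble board while it has come 20 mm or more out of its place (contact force between the fingers and marble above 1.5 N and distance of marble from where it was at the start of the episode above 0.02 m), for 0.05 s.
2. the whole marble board is out past the mat's edge and the fingers have let go of it (x of each of marble_near_a, marble_near_b in the frame of oven below -0.397 m and contact force between the fingers and marble below 0.1 N and linear speed of marble below 0.02 m/s), for 0.2 s.
At the end, for the whole second after the job is handed in: The whole marble board lies flat on the bare counter off the oven's mat (near corners 397 mm or more before the oven's middle, so that the far ones are past its edge), within 20 degrees of square; the ramekin stands upright (6 degrees) on it within 30 mm of its middle; both at rest and released (x of each of marble_near_a, marble_near_b in the frame of oven below -0.397 m and horizontal distance between ramekin and marble below 0.03 m and contact force between ramekin and marble above 0.3 N and angle between ramekin's own z axis and vertical below 0.1 rad and angle between the x axis of marble and the x axis of oven, either way round below 0.35 rad and angle between marble's own z axis and vertical below 0.02 rad and linear speed of each of marble, ramekin below 0.02 m/s); the robot touches nothing.
It fails at once if the fingertips bear on the marble board with more than 20 N (contact force between the fingers and marble above 20 N).
It fails at once if the oven is bumped or leaned on (15 N or more) (contact force between the arm and oven above 15 N).
It fails at once if the fingers push the oven (15 N or more) (contact force between the fingers and oven above 15 N).
It fails at once if the ramekin is banged down on the board (more than 40 N) (contact force between ramekin and marble above 40 N).
It fails at once if a bystander is shifted by more than 15 mm (distance of any of loaf_pan, jar, scoop, mug, mill, tin, oil from where it was at the start of the episode above 0.015 m).
It also fails if it takes over 72 s, if anything falls off the work surface, if the arm or the gripper's body presses on something with over 40 N, if the wrist force passes 120 N, or if a joint passes its speed limit or range.

## Working session

There is one attempt and no reset: what is moved stays moved. The work goes in short steps, each a Python script; the robot and the scene stay as the last script left them, time stands still between calls to the robot, and variables do not carry over. Pictures are saved under pics/ and viewed, about 8 in all and at most 12, crops included, and the job is handed in when it is done.

```bash
mkdir -p pics; ls
python3 - <<'E'
from station import ctrl
import cv2, numpy as np
ims=[]
for n in("scene","side"):
    p=ctrl.get_image(n); ims.append(p["img"])
    cv2.imwrite(f"pics/{n}0.png",p["img"][...,::-1])
    for t in["oven","oven_front","marble_top","marble_front","marble_near_a","marble_near_b","ramekin","loaf_pan","jar","scoop","mug","mill","tin","oil"]:
        print(n,t,[(np.round(d["centre"],3).tolist(),round(d["conf"],2)) for d in ctrl.spot_point(t,p)][:4])
    print(np.round(p["rvec"],3),np.round(p["tvec"],3),p["vertical_fov"])
v=np.vstack(ims)
print(ctrl.read_eef_rot(),ctrl.read_ft_force(),ctrl.read_time_s())
E
```

```text
pics
scene oven [([0.69, -0.321, -0.001], 0.88)]
scene oven_front [([0.644, -0.188, 0.001], 0.68)]
scene marble_top [([0.251, -0.271, 0.012], 0.98), ([0.669, -0.169, 0.018], 0.69)]
scene marble_front [([0.644, -0.096, 0.019], 0.73), ([0.46, 0.332, 0.001], 0.65), ([0.192, -0.236, 0.014], 0.58)]
scene marble_near_a [([0.223, -0.167, 0.013], 0.92), ([0.574, -0.122, 0.021], 0.88), ([0.715, -0.07, 0.017], 0.79), ([0.153, -0.296, 0.014], 0.71)]
scene marble_near_b [([0.223, -0.167, 0.013], 0.92), ([0.574, -0.122, 0.021], 0.88), ([0.715, -0.07, 0.017], 0.79), ([0.153, -0.296, 0.014], 0.71)]
scene ramekin [([0.462, 0.333, 0.0], 0.81), ([0.47, 0.231, -0.002], 0.63), ([0.358, 0.24, -0.003], 0.63)]
scene loaf_pan [([0.684, 0.368, -0.001], 0.75), ([0.634, 0.47, -0.005], 0.34), ([0.348, -0.445, 0.001], 0.24)]
scene jar [([0.757, 0.23, 0.001], 0.59)]
scene scoop [([0.4, 0.459, 0.002], 0.61)]
scene mug [([0.499, 0.461, -0.003], 0.77)]
scene mill [([0.632, 0.478, -0.004], 0.63)]
scene tin [([0.344, -0.448, 0.002], 0.47)]
scene oil []
[ 0.702  2.52  -1.249] [ 0.464 -0.091  1.532] 49.37765348314855
si
[... 569 characters left out ...]
72), ([0.149, -0.3, 0.013], 0.61)]
side ramekin [([0.468, 0.23, 0.004], 0.62), ([0.353, 0.24, -0.006], 0.57), ([0.461, 0.332, -0.006], 0.56)]
side loaf_pan [([0.681, 0.364, -0.002], 0.71), ([0.647, -0.098, 0.018], 0.38)]
side jar [([0.756, 0.229, 0.002], 0.65)]
side scoop [([0.395, 0.461, -0.001], 0.58)]
side mug [([0.501, 0.467, 0.002], 0.75)]
side mill [([0.625, 0.469, 0.001], 0.88)]
side tin [([0.345, -0.446, -0.001], 0.89), ([0.644, -0.099, 0.022], 0.33)]
side oil [([0.381, -0.544, 0.001], 0.75), ([0.67, -0.171, 0.0], 0.52)]
[ 1.473  2.337 -0.707] [ 0.236 -0.336  2.128] 42.288678069006835
[7.07103586e-01 7.07109975e-01 3.13282494e-05 2.28064400e-05] [1.31979236 0.02033642 0.30137345] 1.5
```

View pics/scene0.png

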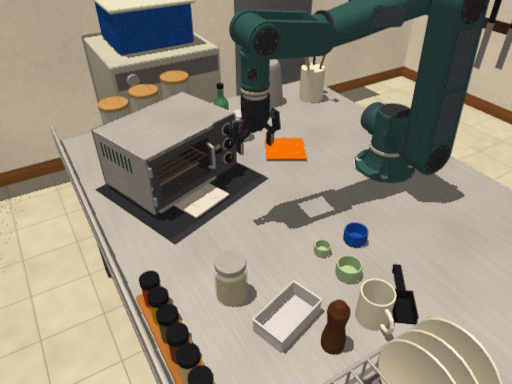

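View pics/side0.png

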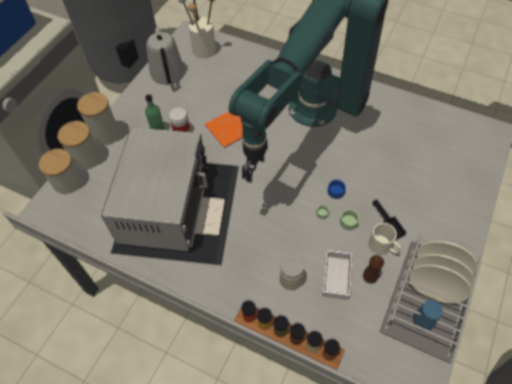

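The marble shows at (208,200) in the scene view and (212,215) in the side view. The larger green ramekin is at (348,269), which is world (0.462, 0.333). The smaller one is at (0.47, 0.23), and the orange look-alike board is at (0.25, -0.27). The oven is turned about 20°, so out is d ≈ (-0.34, 0.94). I'll approach now.

```bash
cat > h.py <<'E'
from station import ctrl
import cv2, numpy as np
from scipy.spatial.transform import Rotation as R
A=np.deg2rad(20.0)
d=np.array([-np.sin(A),np.cos(A),0]); L=np.array([np.cos(A),np.sin(A),0])
Q=R.from_matrix(np.c_[d,L,[0,0,-1]]).as_quat()
F=np.array([.644,-.0977,0])
def fz(n=5):
    v=[]
    for _ in range(n): v.append(ctrl.read_ft_force()); ctrl.pause(.01)
    return np.mean(v,0)
E
python3 - <<'E'
from h import *
ctrl.set_gripper(0.0)
P=F-.032*d
ctrl.move_to(P+.07*d+[0,0,.17],Q)
ctrl.line_to(P+[0,0,.09],rate=.1)
p=ctrl.get_image("wrist")
cv2.imwrite("pics/w1.png",p["img"][...,::-1])
for t in["marble_top","marble_front","marble_near_a","oven_front"]:
    print(t,[(np.round(x["centre"],3).tolist(),round(x["conf"],2)) for x in ctrl.spot_point(t,p)][:4])
print(ctrl.read_eef_pos(),fz(),ctrl.read_time_s(),ctrl.read_q())
E
```

```text
marble_top [([0.671, -0.171, 0.006], 0.34)]
marble_front [([0.643, -0.096, 0.017], 0.72)]
marble_near_a [([0.716, -0.07, 0.016], 0.73), ([0.574, -0.129, 0.021], 0.7)]
oven_front [([0.645, -0.188, -0.002], 0.96)]
[ 0.65514406 -0.12748354  0.09061502] [-0.25734473  0.37767706  0.23407035] 4.325 [-2.77138839e-01  4.06172785e-01  1.26394135e+00  3.14539739e-05
  1.47070014e+00 -6.26657069e-01]
```

View pics/w1.png

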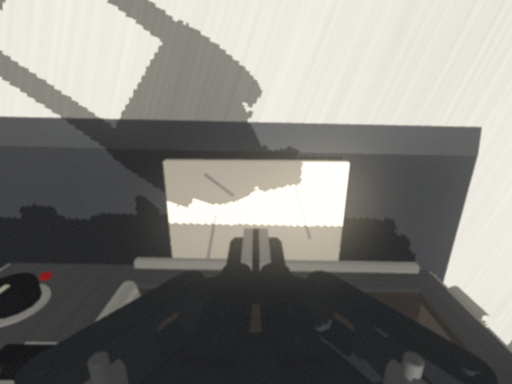

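The shut fingertips at (256,235) are centred over the board, whose near edge runs from (165,160) to (349,160), square to the oven. Next I press down under guard and measure the stiffness.

Run:
```python
from h import *
P=F-.032*d
ctrl.line_to(P+[0,0,.03],rate=.06)
f0=fz(10); print("f0",f0, [ctrl.read_ft_force()[2] for _ in range(3)])
np.save("f0.npy",f0)
print(ctrl.line_to(P+[0,0,.010],rate=.008,max_force=3.5))
for i in range(5):
    f=fz(8)-f0; p=ctrl.read_eef_pos(); print(np.round(f,2),np.round(p,4),ctrl.read_time_s())
    if f[2]>7.5: break
    if i==0: z=p[2]
    z-=.0004
    ctrl.line_to(np.array([P[0],P[1],z]),rate=.005,max_force=6)
```

```text
f0 [ 0.03155056 -0.13888177  0.00760896] [np.float64(-0.8856550026807967), np.float64(-0.8856550026807967), np.float64(-0.8856550026807967)]
True
[ 0.11 -0.04  4.24] [ 0.6549 -0.1278  0.0168] 7.2
[-1.19  0.14  5.63] [ 0.655  -0.1277  0.0168] 7.675
[-1.57  0.71  6.42] [ 0.655  -0.1278  0.0167] 7.9917
[-2.    0.93  7.97] [ 0.655  -0.1278  0.0167] 8.3083
```

```bash
cat > drag.py <<'E'
from h import *
import sys
P=F-.032*d; f0=np.load("f0.npy")
s,zc,end=map(float,sys.argv[1:4])
while s<end:
    s=min(s+.003,end)
    hit=ctrl.line_to(P+s*d+[0,0,zc],rate=.02,max_force=7)
    f=fz(4)-f0; 
    zc-=np.clip(.2e-3*(9.5-f[2]),-.8e-3,.8e-3)
    if round(s*1000)%9==0 or hit: print(hit,round(s,3),np.round(f,1),np.round(ctrl.read_eef_pos(),4),round(zc,4))
    if not 3<f[2]<15: print("abort",f); break
p=ctrl.get_image("wrist")
print("s,zc",s,zc,[(np.round(x["centre"],3).tolist(),round(x["conf"],2)) for x in ctrl.spot_point("marble_front",p)][:2],"expect",np.round(F+s*d,3),ctrl.read_time_s())
E
python3 drag.py 0 .0152 .06
```

```text
False 0.009 [ 0.6 -4.   8.3] [ 0.6539 -0.1218  0.0167] 0.014
False 0.018 [ 0.8 -4.1  9.2] [ 0.6513 -0.1135  0.0167] 0.0137
False 0.027 [ 0.6 -1.6  8.8] [ 0.6479 -0.1038  0.0162] 0.0135
False 0.036 [ 0.9 -1.8  7.6] [ 0.6446 -0.0953  0.0149] 0.0125
False 0.045 [ 0.8 -2.6  7.2] [ 0.6416 -0.0869  0.0137] 0.0111
False 0.054 [ 1.6 -4.   8.7] [ 0.6391 -0.0795  0.0133] 0.0104
s,zc 0.06 0.010296127771145545 [([0.624, -0.042, 0.016], 0.67)] expect [ 0.623 -0.041  0.   ] 15.075
```

The board is following without slip and the near feet are already down. I'll continue.

```bash
python3 drag.py .06 .0103 .192
```

```text
False 0.063 [ 1.5 -4.1  9.7] [ 0.6363 -0.0712  0.0134] 0.0103
False 0.072 [ 1.3 -4.4  9.4] [ 0.6332 -0.0626  0.0133] 0.0103
False 0.081 [ 1.8 -4.1  9.5] [ 0.6303 -0.0542  0.0133] 0.0102
False 0.09 [ 1.5 -4.7  9.6] [ 0.6272 -0.0457  0.0133] 0.0103
False 0.099 [ 1.4 -4.5  9.4] [ 0.6241 -0.0371  0.0133] 0.0103
False 0.108 [ 1.3 -3.6  9.7] [ 0.621  -0.0286  0.0133] 0.0103
False 0.117 [ 1.1 -4.2  9.4] [ 0.618  -0.0202  0.0133] 0.0103
False 0.126 [ 1.5 -4.1  9.6] [ 0.6149 -0.0116  0.0133] 0.0103
False 0.135 [ 1.6 -3.8  9.3] [ 0.6118 -0.0031  0.0133] 0.0104
False 0.144 [ 1.  -3.7  9.4] [0.6087 0.0055 0.0133] 0.0104
False 0.153 [ 1.5 -3.1  9.7] [0.6054 0.0142 0.0131] 0.0105
False 0.162 [ 1.6 -3.4  9.2] [0.6022 0.0228 0.0128] 0.0102
False 0.171 [ 1.2 -3.7  9.7] [0.5992 0.0311 0.0126] 0.0101
False 0.18 [ 1.5 -4.2  9.5] [0.5962 0.0395 0.0126] 0.01
False 0.189 [ 1.2 -4.  10. ] [0.5933 0.0479 0.0126] 0.01
s,zc 0.192 0.010021700642880134 [([0.578, 0.083, 0.013], 0.65)] expect [0.578 0.083 0.   ] 29.8417
```

Both feet steps happened (far feet down at about 0.168 m of travel). Now I let go, check, and go over the ramekin.

Run:
```python
from h import *
p=np.array(ctrl.read_eef_pos())
ctrl.line_to(p+[0,0,.01],rate=.03); ctrl.line_to(p+[0,0,.2],rate=.2)
ctrl.pause(.3)
def show(n,ts):
    p=ctrl.get_image(n)
    for t in ts: print(n,t,[(np.round(x["centre"],3).tolist(),round(x["conf"],2)) for x in ctrl.spot_point(t,p)][:5])
    return p
show("scene",["marble_top","marble_near_a","oven_front"])
a=show("side",["marble_top","marble_near_a"])
ctrl.set_gripper(1.0)
ctrl.move_to([.462,.333,.2],[.70711,.70711,0,0])
b=show("wrist",["ramekin","mug","marble_top"])
cv2.imwrite("pics/c2.png",np.vstack([a["img"][60:320],b["img"][:,:]])[:600,:,::-1])
print(ctrl.read_time_s(),ctrl.read_gripper_width(),ctrl.read_eef_pos())
```

```text
scene marble_top [([0.461, 0.335, 0.002], 0.74), ([0.255, -0.273, 0.01], 0.68), ([0.607, 0.008, 0.013], 0.59)]
scene marble_near_a [([0.511, 0.055, 0.016], 0.93), ([0.652, 0.108, 0.014], 0.91), ([0.582, 0.084, 0.013], 0.74), ([0.221, -0.169, 0.012], 0.56), ([0.152, -0.298, 0.014], 0.56)]
scene oven_front [([0.647, -0.189, -0.002], 0.62), ([0.651, 0.108, 0.014], 0.6)]
side marble_top [([0.252, -0.273, 0.015], 0.97), ([0.61, 0.011, 0.013], 0.88)]
side marble_near_a [([0.509, 0.058, 0.011], 0.93), ([0.148, -0.301, 0.015], 0.86), ([0.654, 0.103, 0.017], 0.57)]
wrist ramekin [([0.46, 0.334, -0.002], 0.81), ([0.467, 0.227, 0.002], 0.77), ([0.358, 0.24, -0.001], 0.63), ([0.683, 0.37, 0.002], 0.39)]
wrist mug [([0.499, 0.463, -0.005], 0.76)]
wrist marble_top []
34.35 0.9967141604452605 [0.46281331 0.33206586 0.2000147 ]
```

View pics/c2.png

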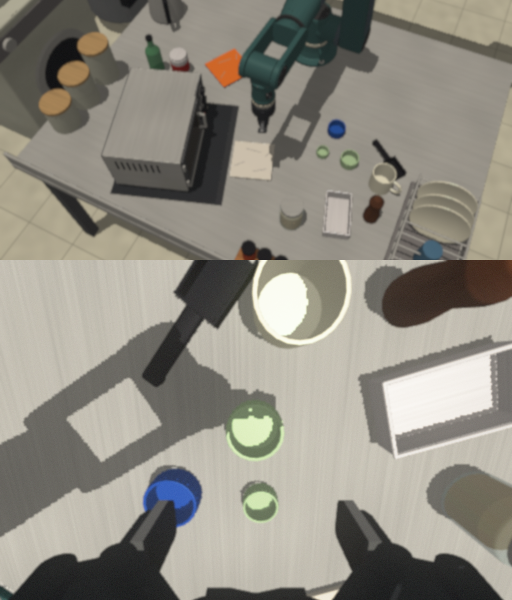

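The board lies clear of the mat: near edge about 275 mm before the oven front by the networks (267 needed), and the mat gap is visible near (236,160). The ramekin at (255,430) stands clear between the mug and its smaller twin. I'll grasp it.

Run:
```python
from h import *
g=[.461,.3335]
ctrl.line_to(np.array(g+[.06]),rate=.15)
print(ctrl.line_to(np.array(g+[.003]),rate=.06,max_force=8))
ctrl.set_gripper(0.0)
print(ctrl.read_eef_pos(),ctrl.read_gripper_width())
ctrl.line_to(np.array(g+[.05]),rate=.08)
ctrl.line_to(np.array(g+[.19]),rate=.15)
ctrl.pause(.2)
print(ctrl.read_gripper_width(),fz(10),ctrl.read_time_s())
p=ctrl.get_image("side"); w=ctrl.get_image("wrist")
cv2.imwrite("pics/c3.png",np.vstack([cv2.resize(p["img"][60:260,180:440],None,fx=1.5,fy=1.5),w["img"][100:384,60:450]])[...,::-1])
print([(np.round(x["centre"],3).tolist(),round(x["conf"],2)) for x in ctrl.spot_point("ramekin",p)+ctrl.spot_point("ramekin",w)])
```

```text
False
[0.46189371 0.33399545 0.00423438] 0.7639245423408351
0.7641276505276872 [-0.14591837  0.15110195 -1.61332108] 38.9667
[([0.459, 0.333, 0.181], 0.52), ([0.356, 0.239, -0.003], 0.65), ([0.457, 0.333, 0.184], 0.55)]
```

View pics/c3.png

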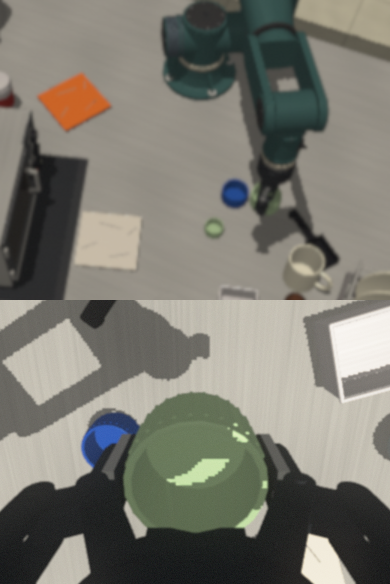

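The ramekin is held level between the pads. I'll place it at the board centre (0.608, 0.010).

Run:
```python
from h import *
c=[.608,.010]
ctrl.line_to(np.array(c+[.15]),rate=.2)
ctrl.line_to(np.array(c+[.04]),rate=.1); ctrl.pause(.2)
print(fz())
print(ctrl.line_to(np.array(c+[.010]),rate=.01,max_force=3),fz(),ctrl.read_eef_pos())
ctrl.set_gripper(1.0)
print(fz(),ctrl.read_eef_pos())
p=np.array(ctrl.read_eef_pos())
ctrl.line_to(p+[0,0,.06],rate=.06); ctrl.line_to(p+[0,0,.22],rate=.15)
ctrl.pause(.3)
ims=[]
for n in("scene","side"):
    q=ctrl.get_image(n); ims.append(q["img"])
    for t in["ramekin","marble_top","marble_near_a"]: print(n,t,[(np.round(x["centre"],3).tolist(),round(x["conf"],2)) for x in ctrl.spot_point(t,q)][:5])
cv2.imwrite("pics/c4.png",np.vstack([ims[0][100:330],ims[1][60:320]])[...,::-1])
print(ctrl.read_time_s())
```

```text
[ 0.17034907  0.1318073  -1.7191193 ]
True [-0.42481874  0.18239864  5.30233051] [0.60803405 0.0099702  0.01690671]
[ 0.0828604  -0.10218046 -0.19004551] [0.60618992 0.01010941 0.01447175]
scene ramekin [([0.357, 0.238, -0.004], 0.97), ([0.468, 0.23, -0.001], 0.8), ([0.607, 0.009, 0.014], 0.65)]
scene marble_top [([0.609, 0.009, 0.013], 0.69), ([0.253, -0.27, 0.011], 0.6), ([0.757, 0.23, -0.001], 0.54)]
scene marble_near_a [([0.509, 0.056, 0.014], 0.95), ([0.653, 0.108, 0.014], 0.76), ([0.149, -0.3, 0.018], 0.75), ([0.222, -0.164, 0.014], 0.56)]
side ramekin [([0.608, 0.008, 0.008], 0.8), ([0.509, 0.056, 0.012], 0.7), ([0.349, 0.241, -0.006], 0.68), ([0.467, 0.232, 0.002], 0.53)]
side marble_top [([0.252, -0.273, 0.018], 0.98), ([0.607, 0.009, 0.013], 0.77)]
side marble_near_a [([0.511, 0.058, 0.011], 0.75), ([0.147, -0.303, 0.012], 0.64), ([0.656, 0.107, 0.015], 0.63), ([0.647, -0.192, -0.0], 0.34)]
48.1417
```

View pics/c4.png

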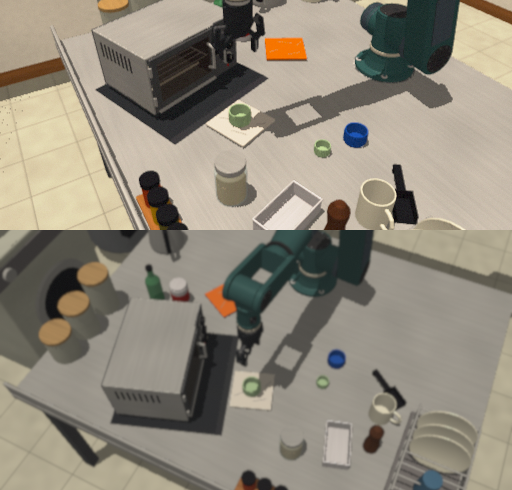

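The ramekin stands upright mid-board, at (240,115) in the upper view and (251,386) in the lower one. The board is clear of the mat, the robot touches nothing and the bystanders are in place. Handing in.

```bash
python3 -c "
from station import ctrl
ctrl.finish_job(); print(ctrl.read_time_s())"
```

```text
the job is handed in; nothing more can be done
the job is handed in; nothing more can be done
```

The board is fully out on the bare counter, the ramekin stands upright in its middle, and I handed the job in at about 48 s of the 72 s allowed.

- **Dragging the board:** I pressed the shut fingertips on the near end at about 7 to 10 N, well under the 20 N limit, and drew the board out 192 mm. The fingers followed both steps down off the mat, and the board did not slip.
- **Placing the ramekin:** I let go of the board, picked up the larger green ramekin and set it down under guard. The force on the tool rose by about 7 N at contact, against the 40 N limit.

**Last checks**
- **Ramekin:** the networks put it within about 2 mm of the board's centre, where 30 mm is allowed.
- **Board position:** its near corners measured about 275 mm before the oven's front, where 267 mm is needed. The clearance is only 7 to 10 mm by the networks, which are good to about 4 mm. The height drop I felt as the far feet left the mat suggests slightly more.
- **Surroundings:** by eye in the last pictures, the other items looked undisturbed and the arm was clear of everything. I did not re-measure them.
- **Disagreement:** the board's showing end first measured about 87 mm, against the stated 92 to 105 mm. I took that as measurement error and pulled the board a little farther to be safe.

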